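# Fetch the calibration block and lay it face down on the inverted imager

### The arm

A 6-joint arm with a two-finger parallel gripper is mounted at the origin on the work surface. World frame = base frame: x ahead of the robot, y to its left, z up, the work surface at z = 0. Lengths are in m, angles in rad, forces in N, time in s.
With the tool pointing down it reaches from about 0.375 to 0.975 m from the base axis. Payload 3.8 kg.
Tool frame: the origin (TCP) lies between the finger pads; the fingertips stand 17 mm ahead of it and the grasp point (between the pads) lies 2 mm behind it; z points along the fingers, y is the line along which they close (so a half turn about z gives the same grasp; the last joint's range is limited). The gripper opens to 85 mm and grips with 20 to 120 N. Pads are 22 mm wide; open, the fingers measure 114 mm over their backs; the gripper's body (76 mm by 85 mm) begins 54 mm behind the grasp point. The pads swing forward as they close: fully open they stand 13 mm farther back than shut.
Start: joints at [-1.363, 0.264, 1.604, -0, 1.274, -0.037], TCP at [0.164, -0.655, 0.223] pointing down, gripper open.
Joint ranges: [-2.63, 2.63], [-0.94, 2.18], [0.31, 2.57], [-1.31, 4.45], [0, 2.66], [-2.55, 2.55]. Speed limits (rad/s): [2.57, 2.57, 3.14, 3.14, 3.14, 3.14].

### API

Orientations are given as a rotation vector (axis times angle).
In Python, from workcell import bot gives the robot as it stands.
- The arm moves only by the tool play_rows, never from a script. Its argument "steps" is one flat list of numbers, 4 for each row, row after row: the shift along the tool's x, y, z in m, then the turn about the tool's z in rad. A call has 1 to 10 rows; each row is the pose to reach, as a shift and turn from the pose commanded when the call began, along the tool's axes at that moment; what a row does not reach only later rows make up. A row lasts 1/8 s, in which the tool goes at most 62.5 mm and 10.7 degrees, less where a joint would pass 70% of its speed; a pose out of reach is approached as far as the arm can. A call with a gripper value outside its range is refused whole. "jaw" is the closure in counts, from 0 (fully open) to 255 (shut), set as the call begins (left out, the last holds). The fingers move at their own pace and stop on an object; "grip_force" is the grip in N (left out, the last holds). Time passes only in rows, so rows that repeat a pose let the fingers close. It gives the time, the measured TCP pose, the force, the opening and the grip force at its end, in the units of the state.
- bot.read_state(): the state, without advancing time (a new reading comes with each control period).
- bot.read_camera(name): name is "scene" or "top" or "wrist"; returns a dict with "pixels" (400x640x3 uint8, blue, green, red), "mtx" (3x3 intrinsics, pixels), "dist" ([k1, k2, p1, p2, k3] as OpenCV has them; the pictures are not rectified), "R" (3x3) and "t" (3): a world point X has camera coordinates R X + t. Camera axes: x right, y down, z forward; pixel columns grow to the right and rows downward; lengths in m; the calibration is good to about 2 mm. A picture is of the moment at which its call begins. There is no depth.
- bot.finish_job(): hands the job in; it is judged then, once.
The state is a dict: "time": time; "q": joint angles; "joint_vel": joint speeds; "joint_torque": joint torques, N m; "tool_pos": TCP position; "tcp_rot": TCP orientation; "wrist_force": force on the tool from outside, world axes, zero at the start; "torque": the same for the moment, N m; "width": opening from 0.0 (shut) to 1.0 (fully open); "grip_force": force on a finger pad.
Only numpy, scipy, OpenCV 4.12 (cv2) and the standard library are available. Lean on these libraries where they do the work, as an engineer would, in place of code of your own. Each camera call takes 0.05 s, during which the arm holds its last target. There are 200 camera calls.

### The job

Take the square bottle that blocks the front of the grey storage bay and stand it upright in the shallow steel tray, then pull out the metal calibration block hidden behind it and stand it upright on the open bench, well clear of the bay, letting go of it. Take the block again by its narrow sides, turn it over and lower it, not drop or topple it, flat onto the imager's dark raised stage bar with its round target face down and centred over the round window, its long side along the bar. Leave the bottle standing in the tray, do not knock the bottle over, and do not disturb the petri dish, mouse, beaker or grey tip box.

Things in the scene. Friction and masses are not known exactly. Their poses are not given: they have to be found in the camera images.
- bay: Fixed grey bay, open at top and front (-x). Origin on the bench under it. Floor 5 mm thick, x -75..85 mm; side walls along it, inner faces y +-40, outer +-46, tops at z 90 mm; back lip 30 mm high at x 80. Bottle (x about -23) and block (x about +30) stand on the floor 6 to 12 mm apart. Walls are ~9 mm from the block's narrow sides: in the bay it can only be pinched across its thickness.
- bottle: Loose square amber bottle with a paper label band and a round white cap, 0.2 to 0.4 kg. Origin at the centre of its underside, z up. Body 62 x 62 mm, 105 mm high; conical shoulder to z = 119 mm; cap 40 mm diameter from z = 122 to 150 mm (its top). Stands in the bay in front of the block.
- block: Loose plain metal block, 0.25 to 0.5 kg: 28 mm thick (x), 62 mm wide (y), 92 mm tall (z). Origin at the centre of its underside as it stands upright in the bay; z up its tall side. Its target face is the +x face, which looks to the back (+x) of the bay at the start. Its narrow sides are at y +-31 mm.
- block_target (a point): Centre of the target: a white disc of 24 mm in a dark ring of 40 mm, flush in the middle of the block's +x face (block frame x 14, y 0, z 46 mm). Axes as the block's.
- tray: Fixed shallow steel square tray, 130 x 130 mm, walls 5 mm thick and 12 mm high, floor 5 mm thick. Origin on the bench under its centre.
- tray_in (a point): Centre of the tray's inner floor, 5 mm above the bench.
- imager: Fixed low white inverted imager; its black focus knobs are only seen. Origin on the bench under its centre. Housing 240 (x) x 200 mm (y), flat deck 50 mm above the bench. On the deck's middle the dark stage bar: 50 mm wide (x), 110 mm long (y), top at 80 mm, clear all round: the laid block (62 mm wide) overhangs it 6 mm each side and fingers can pass down beside it.
- imager_window (a point): Centre of the round 30 mm window in the top of the stage bar, at z = 80 mm. Axes as the imager's: y runs along the bar. The block's tall axis (block z) must end along this y, either way round; block +x pointing down.
- dish: Bystander: clear petri dish, 90 mm diameter, 15 mm high. Origin at the centre of its underside.
- mouse: Bystander: black computer mouse, 100 x 58 x 30 mm. Origin at the centre of its underside.
- beaker: Bystander: steel beaker, 70 mm diameter, 80 mm high. Origin at the centre of its underside.
- tipbox: Bystander: grey box, 85 x 120 x 55 mm. Origin at the centre of its underside.
Things that resemble listed ones, but are neither listed nor needed, are in the scene too. There is more than one size of the block; the job needs the smallest.

How it is judged:
By the outcome, as a careful person would: the job done as asked, in the order asked, and still so for the second after the job is handed in, with the robot touching nothing.
It also fails if it takes over 72 s, if anything falls off the work surface, if the arm or the gripper's body presses on something with over 40 N, if the wrist force passes 120 N, or if a joint passes its speed limit or range.

## Working session

There is one attempt and no reset: what is moved stays moved. The work goes in short steps, Python scripts to look and compute and a tool call to move; the robot and the scene stay as the last step left them, time stands still between calls to the robot, and variables do not carry over. Pictures are saved under pics/ and viewed, at most 10 in all, crops included, and the job is handed in when it is done.

Besides the shell and the picture viewer there is one more tool, called after ">>>" in YAML: its name, and indented under it one key for each argument. play_rows: Moves the arm, as the interface text tells. Its arguments: {"type":"object","properties":{"steps":{"type":"array"},"jaw":{"type":"number"},"grip_force":{"type":"number"}},"required":["steps"]}

```bash
mkdir -p pics; ls
cat > h.py <<'E'
import numpy as np, cv2
from workcell import bot
def cam(n):
    c=bot.read_camera(n); return {k:np.array(v) for k,v in c.items()}
def ray(c,uv):
    p=cv2.undistortPoints(np.array(uv,float).reshape(-1,1,2),c['mtx'],c['dist']).reshape(-1,2)
    d=np.c_[p,np.ones(len(p))]@c['R']; return -c['R'].T@c['t'].ravel(), d
def plane(c,uv,z):
    o,d=ray(c,uv); return o+d*((z-o[2])/d[:,2])[:,None]
def proj(c,X):
    return cv2.projectPoints(np.array(X,float).reshape(-1,1,3),cv2.Rodrigues(c['R'])[0],c['t'].ravel(),c['mtx'],c['dist'])[0].reshape(-1,2)
E
python3 - <<'E'
from h import *
import pickle
s=bot.read_state(); print({k:np.round(v,3) for k,v in s.items()})
cs={n:cam(n) for n in('scene','top')}
pickle.dump(cs,open('cs0.pkl','wb'))
for n,c in cs.items():
    cv2.imwrite(f'pics/{n}0.png',c['pixels']); print(n,-c['R'].T@c['t'].ravel())
E
```

```text
pics
{'time': np.float64(0.0), 'q': array([-1.363,  0.265,  1.605,  0.   ,  1.274, -0.037]), 'joint_vel': array([-0.   , -0.001, -0.   ,  0.001, -0.   ,  0.002]), 'joint_torque': array([ 1.0000e-03, -5.1511e+01, -3.6731e+01,  0.0000e+00,  1.3000e-02,
        0.0000e+00]), 'tool_pos': array([ 0.163, -0.654,  0.222]), 'tcp_rot': array([-3.116, -0.383,  0.   ]), 'wrist_force': array([-0.596,  1.073,  0.381]), 'torque': array([ 0.068, -0.036,  0.033]), 'grip_force': np.float64(0.0), 'width': np.float64(0.993)}
scene [ 1.68095442 -0.53157017  1.09543961]
top [ 0.46359023 -0.09779626  1.28522842]
```

View pics/top0.png

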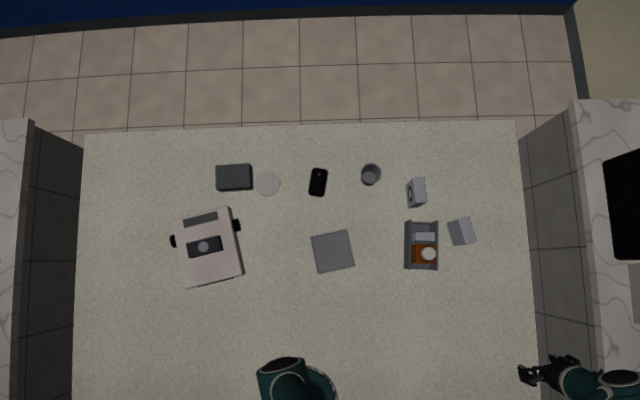

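View pics/scene0.png

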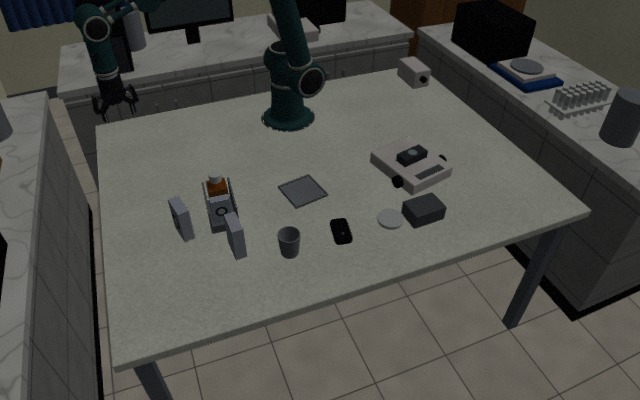

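The top picture shows the bay at (421,245), with the bottle cap at (428,254) and a block at (425,237), the tray at (332,251), and the imager at (207,247) with its bar and window at (204,246). There are three block candidates in the top view: (425,237) inside the bay, (416,192) behind the bay and (461,231) to its right. The one at (425,237), scene (222,211), fits because it stands in the bay behind the bottle with its target facing the back. I'll confirm its size in one enlarged crop.

Run:
```python
from h import *
import pickle
cs=pickle.load(open('cs0.pkl','rb')); t=cs['top']['pixels']; s=cs['scene']['pixels']
f=lambda im,x,y,w,h,k:cv2.convertScaleAbs(cv2.resize(im[y:y+h,x:x+w],(w*k,h*k),interpolation=cv2.INTER_CUBIC),alpha=1.5)
a=f(t,395,170,100,110,4); b=f(s,160,165,100,110,4)[:, :400]
c=f(t,165,200,100,95,4)[:150*4]
img=np.zeros((600,800,3),np.uint8)
img[:440,:400]=a; img[:440,400:800]=b
cv2.imwrite('pics/crop0.png',img[:440])
img2=np.hstack([f(t,165,200,90,95,4),f(t,300,220,70,95,4)]); cv2.imwrite('pics/crop1.png',img2)
```

```text
(no output)
```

View pics/crop0.png

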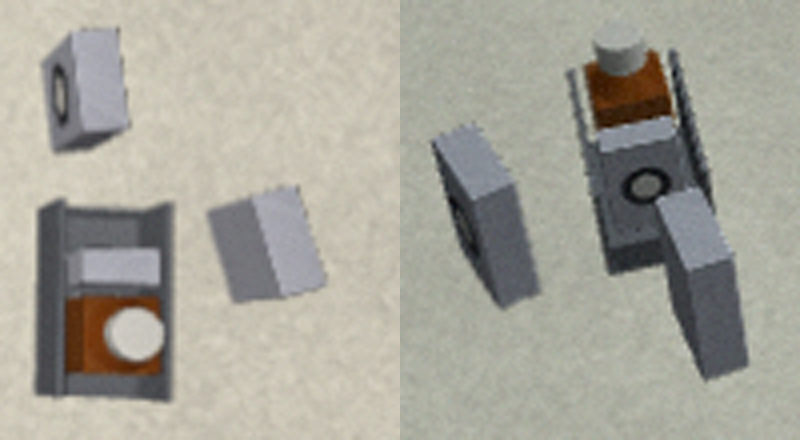

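View pics/crop1.png

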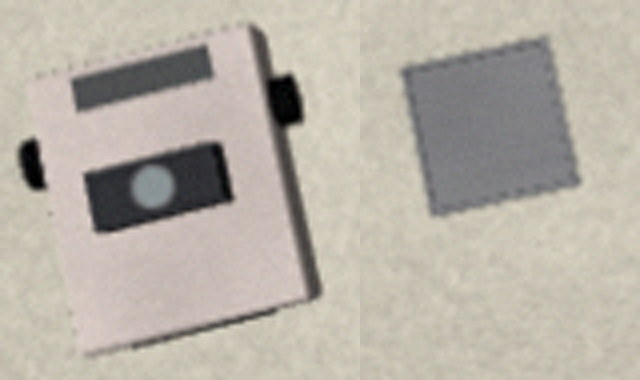

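The bay block is clearly the thinnest and smallest, and its target disc looks to the back. The decoys stand outside the bay. The second crop shows the bar at roughly (185..222, 237..258), its window at (203,246), and the tray. Next I'll measure poses.

```bash
cat > meas.py <<'E'
from h import *
import pickle
cs=pickle.load(open('cs0.pkl','rb')); c=cs['top']; K=4
big=cv2.resize(c['pixels'],None,fx=K,fy=K,interpolation=cv2.INTER_CUBIC).astype(int)
V=big.max(2); S=V-big.min(2)
def comp(m,uv):
    m=cv2.morphologyEx(m.astype(np.uint8),cv2.MORPH_OPEN,np.ones((3,3)))
    n,l=cv2.connectedComponents(m); i=l[int(uv[1]*K),int(uv[0]*K)]; 
    return (l==i).astype(np.uint8) if i else None
def quad(m,z,name):
    ct=max(cv2.findContours(m,cv2.RETR_EXTERNAL,cv2.CHAIN_APPROX_NONE)[0],key=cv2.contourArea).reshape(-1,2)
    X=plane(c,(ct+.5)/K-.5,z)
    (cx,cy),(w,h),a=cv2.minAreaRect((X[:,:2]*1000).astype(np.float32))
    print(name,'c',round(cx,1),round(cy,1),'size',round(w,1),round(h,1),'ang',round(a,2))
def at(u,v): return big[int(v*K),int(u*K)]
for n,u,v in [('cap',428.7,253.5),('win',203,246),('bar',190,249),('deck',205,270),('tray',332,251),('bench',370,260),('blocktop',427,237),('wall',407.5,250),('amber',414,254)]: print(n,at(u,v))
E
python3 meas.py
```

```text
cap [126 131 134]
win [101  99  93]
bar [36 34 32]
deck [118 121 130]
tray [85 83 82]
bench [122 132 137]
blocktop [117 113 112]
wall [53 51 49]
amber [12 31 60]
```

```bash
cat >> meas.py <<'E'
print('---')
box=lambda x0,x1,y0,y1:np.pad(np.ones(((y1-y0)*K,(x1-x0)*K),bool),((y0*K,(400-y1)*K),(x0*K,(640-x1)*K)))
def go(m,uv,z,n):
    r=comp(m,uv)
    print(n,'none') if r is None else quad(r,z,n)
sgn=big[...,2]-big[...,0]   # red-blue
go((V<108)&box(295,375,220,285),(332,251),.012,'tray')
barm=comp((V<66)&box(170,240,215,280),(190,249)); 
quad(barm,.08,'bar')
go((sgn<3)&(V>75)&box(195,212,238,255),(203,246),.08,'win')
go((V>100)&(sgn>=5)&box(418,441,244,266),(428.7,253.5),.15,'cap')
go((V>90)&(sgn<2)&box(410,438,228,246),(427,237),.097,'blocktop')
# bay wall top outer edges by hand picks from the crop
P=np.array([[37,208],[35,396],[173,204],[170,398]])/4+[395,170]
X=plane(c,P,.09)*1000; print(np.round(X[:,:2],1))
E
python3 meas.py | sed -n '/---/,$p'
```

```text
---
tray c 489.8 -113.9 size 132.9 132.1 ang 10.53
bar c 514.1 302.7 size 51.2 116.3 ang 12.75
win c 515.2 307.6 size 32.6 32.5 ang 88.67
cap c 471.6 -404.8 size 39.5 39.5 ang 26.17
blocktop c 526.9 -408.9 size 65.1 28.3 ang 85.6
[[ 573.9 -348.6]
 [ 424.3 -338.5]
 [ 573.7 -459.3]
 [ 419.  -446.2]]
```

```bash
cat > mv.py <<'E'
import sys
from h import *
from scipy.spatial.transform import Rotation as Ro
s=bot.read_state(); p=np.array(s['tool_pos']); R=Ro.from_rotvec(s['tcp_rot']).as_matrix()
x,y,z=map(float,sys.argv[1:4])
ang=np.degrees(np.arctan2(R[1,1],R[0,1]))
print('t',round(float(s['time']),2),'pos',p.round(4),'yawY',round(ang,2),'tilt',R[2].round(3),'F',np.round(s['wrist_force'],1),'w',round(float(s['width']),3),'g',round(float(s['grip_force']),1),'q',np.round(s['q'],2))
print('shift',(R.T@(np.array([x,y,z])-p)).round(4), 'turn',[round(-np.radians((float(a)-ang)),4) for a in sys.argv[4:5]])
E
python3 mv.py .4716 -.4048 .25 -4.4
```

```text
t 0.1 pos [ 0.1634 -0.6542  0.2217] yawY -75.98 tilt [ 0.    -0.002 -1.   ] F [-1.   0.9 -0. ] w 0.997 g 0.0 q [-1.36  0.26  1.61  0.    1.27 -0.04]
shift [ 0.3594 -0.1673 -0.0279] turn [np.float64(-1.2493)]
```

>>> play_rows:
  steps: [0.36, -0.167, -0.028, -1.249, 0.36, -0.167, -0.028, -1.249, 0.36, -0.167, -0.028, -1.249, 0.36, -0.167, -0.028, -1.249, 0.36, -0.167, -0.028, -1.249, 0.36, -0.167, -0.028, -1.249, 0.36, -0.167, -0.028, -1.249, 0.36, -0.167, -0.028, -1.249, 0.36, -0.167, -0.028, -1.249, 0.36, -0.167, -0.028, -1.249]
  jaw: 0
  grip_force: 40

```text
time: 1.35
tool_pos: [0.4713, -0.4064, 0.2506]
tcp_rot: [-2.307, -2.131, 0.001]
wrist_force: [0.5, -1.1, -0.3]
width: 1.001
grip_force: 0.0
```

```bash
python3 mv.py .4716 -.4048 .14 -4.4
python3 - <<'E'
from h import *
c=cam('wrist'); cv2.imwrite('pics/w1.png',c['pixels'])
print(proj(c,[[.4716,-.4048,.155],[.5269,-.4089,.097]]).round(1), -c['R'].T@c['t'])
E
```

```text
t 1.35 pos [ 0.4713 -0.4064  0.2506] yawY -4.55 tilt [ 0.    -0.001 -1.   ] F [ 0.5 -1.1 -0.3] w 1.001 g 0.0 q [-0.75  0.15  1.69 -0.    1.3  -0.67]
shift [0.0016 0.0003 0.1106] turn [np.float64(-0.0027)]
[[322.9 198.9]
 [380.8 180.8]] [ 0.47672038 -0.32928399  0.40175742]
```

View pics/w1.png

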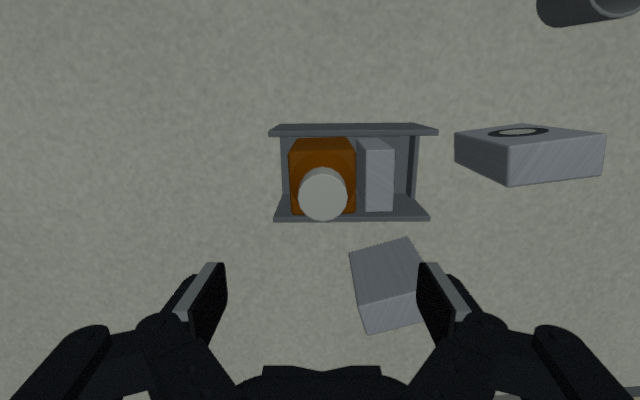

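The cap top appears at (323,194), so the cap is at about (0.4715, -0.4025). The block top lies around (379,180), as predicted.

>>> play_rows:
  steps: [0.004, 0, 0.055, 0, 0.004, 0, 0.09, 0, 0.004, 0, 0.109, 0, 0.004, 0, 0.109, 0, 0.004, 0, 0.109, 0]

```text
time: 2.02
tool_pos: [0.4735, -0.4028, 0.1438]
tcp_rot: [2.304, 2.132, 0.0]
wrist_force: [-0.8, -0.8, 0.7]
width: 0.999
grip_force: 0.0
```

>>> play_rows:
  steps: [0, 0, 0, 0, 0, 0, 0, 0, 0, 0, 0, 0, 0, 0, 0, 0, 0, 0, 0, 0, 0, 0, 0, 0, 0, 0, 0, 0, 0, 0, 0, 0]
  jaw: 255
  grip_force: 50

```text
time: 3.02
tool_pos: [0.4731, -0.402, 0.1435]
tcp_rot: [2.304, 2.133, -0.0]
wrist_force: [-0.7, 0.3, 4.9]
width: 0.422
grip_force: 49.3
```

>>> play_rows:
  steps: [0, 0, -0.02, 0, 0, 0, -0.06, 0, 0, 0, -0.1, 0, 0, 0, -0.13, 0, 0, 0, -0.13, 0]

```text
time: 3.65
tool_pos: [0.4741, -0.4028, 0.2759]
tcp_rot: [2.3, 2.13, 0.001]
wrist_force: [0.2, -0.1, -3.1]
width: 0.418
grip_force: 50.6
```

```bash
python3 mv.py .490 -.114 .2735 -4.4
```

```text
t 3.65 pos [ 0.4741 -0.4028  0.2759] yawY -4.41 tilt [-0.004  0.005 -1.   ] F [ 0.2 -0.1 -3.1] w 0.418 g 50.6 q [-0.74  0.13  1.66  0.    1.34 -0.67]
shift [ 0.2892 -0.0064  0.0012] turn [np.float64(-0.0001)]
```

>>> play_rows:
  steps: [0.03, -0.001, 0, 0, 0.08, -0.002, 0, 0, 0.13, -0.003, 0, 0, 0.18, -0.004, 0, 0, 0.23, -0.005, 0, 0, 0.27, -0.006, 0, 0, 0.289, -0.006, 0, 0, 0.289, -0.006, 0, 0, 0.289, -0.006, 0, 0]

```text
time: 4.78
tool_pos: [0.4887, -0.114, 0.2713]
tcp_rot: [-2.306, -2.134, 0.002]
wrist_force: [0.2, -0.5, -4.1]
width: 0.421
grip_force: 50.7
```

>>> play_rows:
  steps: [0, 0, 0.04, 0, 0, 0, 0.08, 0, 0, 0, 0.105, 0, 0, 0, 0.118, 0, 0, 0, 0.124, 0, 0, 0, 0.127, 0, 0, 0, 0.127, 0]

```text
time: 5.65
tool_pos: [0.4896, -0.1133, 0.1459]
tcp_rot: [2.304, 2.133, 0.001]
wrist_force: [-0.2, 0.1, -4.5]
width: 0.419
grip_force: 50.8
```

>>> play_rows:
  steps: [0, 0, 0.001, 0, 0, 0, 0.002, 0, 0, 0, 0.0025, 0, 0, 0, 0.0025, 0]

```text
time: 6.15
tool_pos: [0.4895, -0.1131, 0.1436]
tcp_rot: [2.304, 2.134, 0.001]
wrist_force: [-1.2, 0.2, 4.1]
width: 0.417
grip_force: 52.2
```

>>> play_rows:
  steps: [0, 0, 0, 0, 0, 0, 0, 0, 0, 0, 0, 0, 0, 0, 0, 0, 0, 0, 0, 0, 0, 0, 0, 0]
  jaw: 0

```text
time: 6.9
tool_pos: [0.4889, -0.113, 0.1425]
tcp_rot: [2.305, 2.134, -0.0]
wrist_force: [-0.7, 0.5, -0.2]
width: 1.001
grip_force: 0.0
```

>>> play_rows:
  steps: [0, 0, -0.03, 0, 0, 0, -0.08, 0, 0, 0, -0.12, 0, 0, 0, -0.12, 0]

```text
time: 7.4
tool_pos: [0.4916, -0.1138, 0.2672]
tcp_rot: [2.3, 2.129, 0.007]
wrist_force: [0.5, -0.4, -0.0]
width: 1.007
grip_force: 0.0
```

```bash
python3 mv.py .5269 -.4085 .25 -4.4
```

```text
t 7.4 pos [ 0.4916 -0.1138  0.2672] yawY -4.41 tilt [-0.002  0.008 -1.   ] F [ 0.5 -0.4 -0. ] w 1.007 g 0.0 q [-0.28 -0.09  1.91  0.    1.32 -0.2 ]
shift [-0.2911  0.0577  0.0181] turn [np.float64(-0.0002)]
```

>>> play_rows:
  steps: [-0.06, 0.012, 0, 0, -0.12, 0.024, 0, 0, -0.18, 0.036, 0.004, 0, -0.24, 0.048, 0.008, 0, -0.28, 0.058, 0.013, 0, -0.291, 0.06, 0.013, 0, -0.291, 0.06, 0.013, 0, -0.291, 0.06, 0.013, 0]

```text
time: 8.4
tool_pos: [0.5263, -0.4063, 0.2494]
tcp_rot: [-2.304, -2.135, -0.001]
wrist_force: [-0.4, -0.2, -0.1]
width: 0.997
grip_force: 0.0
```

```bash
python3 mv.py .5269 -.4085 .072 -4.4
python3 - <<'E'
from h import *
c=cam('wrist'); t=cam('top')
K=6
def f(c,x0,x1,y0,y1,th,z,n):
    im=cv2.resize(c['pixels'][y0:y1,x0:x1],None,fx=K,fy=K,interpolation=cv2.INTER_CUBIC).astype(int)
    m=(im.max(2)>th).astype(np.uint8)
    ct=max(cv2.findContours(m,0,1)[0],key=cv2.contourArea).reshape(-1,2)
    X=plane(c,(ct+.5)/K-.5+[x0,y0],z)[:,:2]*1000
    print(n,np.round(cv2.minAreaRect(X.astype(np.float32))[0:3][0],1),cv2.minAreaRect(X.astype(np.float32))[1:])
u=proj(c,[.5269,-.4085,.097])[0].astype(int); print(u, proj(t,[.5269,-.4085,.097]))
f(t,412,438,230,244,90,.097,'top')
a=c['pixels'][u[1]-90:u[1]+90,u[0]-100:u[0]+100]; cv2.imwrite('pics/w2.png',cv2.resize(a,None,fx=3,fy=3))
b=proj(t,[.489,-.113,.155])[0].astype(int); bb=t['pixels'][b[1]-40:b[1]+40,b[0]-45:b[0]+45]
im=cv2.resize(a,(600,540)); im2=cv2.resize(bb,(200,178)); o=np.zeros((540,800,3),np.uint8); o[:,:600]=im; o[:178,600:]=im2; cv2.imwrite('pics/w2.png',o)
E
```

```text
t 8.4 pos [ 0.5263 -0.4063  0.2494] yawY -4.35 tilt [ 0.001 -0.    -1.   ] F [-0.4 -0.2 -0.1] w 0.997 g 0.0 q [-0.7   0.23  1.6   0.    1.32 -0.62]
shift [-0.0023  0.0008  0.1773] turn [np.float64(0.0008)]
[323 185] [[424.17561146 235.84614614]]
top [ 527. -405.] ((73.95230865478516, 30.472871780395508), 86.1872329711914)
```

View pics/w2.png

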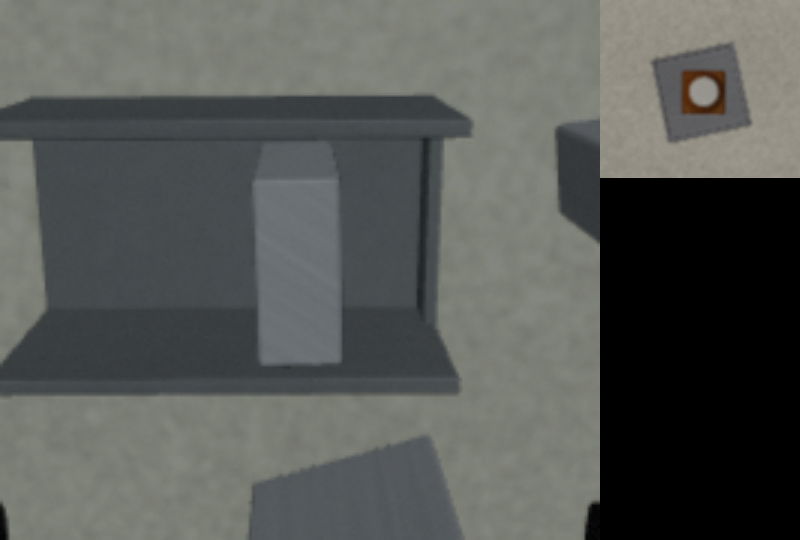

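The bottle stands in the middle of the tray. The block top sits at crop (254..341,179..363), whose centre matches the predicted (0.5266, -0.4085).

>>> play_rows:
  steps: [-0.002, 0, 0.06, 0, -0.002, 0, 0.12, 0, -0.002, 0, 0.16, 0, -0.002, 0, 0.176, 0, -0.002, 0, 0.176, 0, -0.002, 0, 0.176, 0]

```text
time: 9.25
tool_pos: [0.528, -0.4108, 0.0763]
tcp_rot: [2.302, 2.132, 0.001]
wrist_force: [-0.1, -0.0, 0.7]
width: 0.999
grip_force: 0.0
```

>>> play_rows:
  steps: [0, 0, 0, 0, 0, 0, 0, 0, 0, 0, 0, 0, 0, 0, 0, 0, 0, 0, 0, 0, 0, 0, 0, 0, 0, 0, 0, 0, 0, 0, 0, 0]
  jaw: 255
  grip_force: 60

```text
time: 10.25
tool_pos: [0.5268, -0.4103, 0.0743]
tcp_rot: [2.304, 2.133, 0.0]
wrist_force: [0.6, -0.7, 5.3]
width: 0.311
grip_force: 60.4
```

>>> play_rows:
  steps: [0, 0, -0.02, 0, 0, 0, -0.07, 0, 0, 0, -0.13, 0, 0, 0, -0.19, 0, 0, 0, -0.215, 0, 0, 0, -0.215, 0, 0, 0, -0.215, 0]

```text
time: 11.12
tool_pos: [0.5251, -0.4088, 0.2859]
tcp_rot: [-2.302, -2.131, 0.001]
wrist_force: [-0.7, -0.7, -3.4]
width: 0.309
grip_force: 59.6
```

```bash
python3 mv.py .50 .075 .29 102.75
```

```text
t 11.12 pos [ 0.5251 -0.4088  0.2859] yawY -4.41 tilt [ 0.003 -0.004 -1.   ] F [-0.7 -0.7 -3.4] w 0.309 g 59.6 q [-0.7   0.22  1.54  0.    1.38 -0.62]
shift [ 0.4804 -0.0622 -0.0027] turn [np.float64(-1.8703)]
```

>>> play_rows:
  steps: [0.05, -0.006, 0, -0.1, 0.1, -0.012, 0, -0.28, 0.155, -0.02, 0, -0.46, 0.21, -0.027, 0, -0.64, 0.265, -0.034, 0, -0.82, 0.32, -0.041, 0, -1.0, 0.375, -0.048, 0, -1.18, 0.43, -0.055, 0, -1.36, 0.47, -0.061, 0, -1.54, 0.48, -0.062, 0, -1.7]

```text
time: 12.38
tool_pos: [0.499, 0.076, 0.2851]
tcp_rot: [0.096, -3.134, -0.001]
wrist_force: [0.2, -1.2, -3.2]
width: 0.311
grip_force: 60.3
```

>>> play_rows:
  steps: [0, 0, 0.02, -0.16, 0, 0, 0.07, -0.17, 0, 0, 0.13, -0.17, 0, 0, 0.18, -0.17, 0, 0, 0.2, -0.17, 0, 0, 0.21, -0.17, 0, 0, 0.21, -0.17, 0, 0, 0.21, -0.17]

```text
time: 13.38
tool_pos: [0.5022, 0.0737, 0.0795]
tcp_rot: [-0.348, 3.12, 0.0]
wrist_force: [0.4, -0.1, -2.9]
width: 0.309
grip_force: 60.3
```

```bash
python3 mv.py .50 .075 .07 102.75
```

```text
t 13.38 pos [0.5022 0.0737 0.0795] yawY 102.73 tilt [-0.002 -0.    -1.   ] F [ 0.4 -0.1 -2.9] w 0.309 g 60.3 q [ 0.1   0.09  2.1   0.    0.96 -1.7 ]
shift [0.0019 0.0018 0.0095] turn [np.float64(-0.0003)]
```

>>> play_rows:
  steps: [0, 0, 0.003, 0, 0, 0, 0.006, 0, 0, 0, 0.008, 0, 0, 0, 0.009, 0, 0, 0, 0.0095, 0, 0, 0, 0.0095, 0]

```text
time: 14.12
tool_pos: [0.5016, 0.0737, 0.0694]
tcp_rot: [-0.348, 3.122, 0.0]
wrist_force: [-0.6, 0.4, 0.1]
width: 0.312
grip_force: 60.8
```

>>> play_rows:
  steps: [0, 0, 0.0005, 0, 0, 0, 0.001, 0, 0, 0, 0.001, 0]

```text
time: 14.5
tool_pos: [0.5018, 0.0737, 0.0693]
tcp_rot: [-0.348, 3.121, 0.0]
wrist_force: [-2.1, 0.7, 7.3]
width: 0.31
grip_force: 61.8
```

>>> play_rows:
  steps: [0, 0, 0, 0, 0, 0, 0, 0, 0, 0, 0, 0, 0, 0, 0, 0, 0, 0, 0, 0, 0, 0, 0, 0, 0, 0, 0, 0]
  jaw: 0

```text
time: 15.38
tool_pos: [0.5013, 0.0736, 0.068]
tcp_rot: [0.348, -3.122, 0.0]
wrist_force: [-0.1, 0.1, -1.0]
width: 0.996
grip_force: 0.0
```

>>> play_rows:
  steps: [0, 0, -0.03, 0, 0, 0, -0.08, 0, 0, 0, -0.13, 0.18, 0, 0, -0.15, 0.36, 0, 0, -0.15, 0.54, 0, 0, -0.15, 0.72, 0, 0, -0.15, 0.9, 0, 0, -0.15, 1.08, 0, 0, -0.15, 1.26, 0, 0, -0.15, 1.44]

```text
time: 16.62
tool_pos: [0.5012, 0.0736, 0.2179]
tcp_rot: [-1.804, -2.572, 0.0]
wrist_force: [0.0, -0.6, -0.7]
width: 1.003
grip_force: 0.0
```

>>> play_rows:
  steps: [0, 0, 0, 0.131, 0, 0, 0, 0.131, 0, 0, 0, 0.131]

```text
time: 17.0
tool_pos: [0.5013, 0.0736, 0.218]
tcp_rot: [-1.959, -2.456, -0.0]
wrist_force: [-0.3, -0.2, -0.7]
width: 1.0
grip_force: 0.0
```

```bash
python3 mv.py .5016 .0737 .06 12.75;python3 - <<'E'
from h import *
c=cam('wrist'); t=cam('top')
u=proj(c,[.5016,.0737,.092])[0].astype(int); v=proj(t,[.5016,.0737,.092])[0].astype(int); print(u,v)
a=c['pixels'][max(0,u[1]-90):u[1]+90,u[0]-100:u[0]+100]; b=t['pixels'][v[1]-30:v[1]+30,v[0]-20:v[0]+20]
o=np.zeros((540,800,3),np.uint8); a=cv2.resize(a,None,fx=3,fy=3);o[:a.shape[0],:600]=a; o[:300,600:]=cv2.resize(b,(200,300)); cv2.imwrite('pics/w3.png',o)
E
```

```text
t 17.0 pos [0.5013 0.0736 0.218 ] yawY 12.85 tilt [ 0. -0. -1.] F [-0.3 -0.2 -0.7] w 1.0 g 0.0 q [ 0.1  -0.05  1.96  0.    1.23 -0.13]
shift [0.     0.0003 0.158 ] turn [np.float64(0.0017)]
[322 190] [273 248]
```

View pics/w3.png

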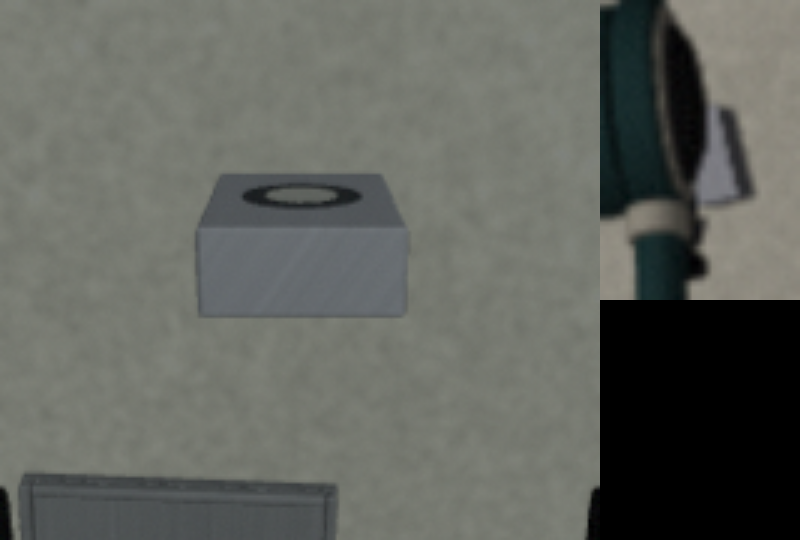

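The block stands upright at crop (197..407,227..317) with its target facing the imager bar. Next I regrip it lightly by the narrow sides.

>>> play_rows:
  steps: [0, 0, 0.06, 0, 0, 0, 0.11, 0, 0, 0, 0.145, 0, 0, 0, 0.16, 0, 0, 0, 0.16, 0, 0, 0, 0.16, 0]

```text
time: 17.85
tool_pos: [0.503, 0.0737, 0.0597]
tcp_rot: [1.96, 2.452, 0.003]
wrist_force: [0.9, 0.0, 0.4]
width: 1.0
grip_force: 0.0
```

>>> play_rows:
  steps: [0, 0, 0, 0, 0, 0, 0, 0, 0, 0, 0, 0, 0, 0, 0, 0, 0, 0, 0, 0, 0, 0, 0, 0]
  jaw: 255
  grip_force: 25

```text
time: 18.6
tool_pos: [0.5025, 0.0737, 0.0596]
tcp_rot: [1.96, 2.453, 0.003]
wrist_force: [-2.5, -0.1, 6.1]
width: 0.715
grip_force: 27.2
```

>>> play_rows:
  steps: [0, 0, -0.02, 0, 0, 0, -0.06, 0, 0, 0, -0.1, 0, 0, 0, -0.13, 0, 0, 0, -0.13, 0, 0, 0, -0.13, 0]

```text
time: 19.35
tool_pos: [0.5001, 0.0735, 0.1862]
tcp_rot: [-1.961, -2.452, 0.003]
wrist_force: [-0.1, 0.1, -3.6]
width: 0.72
grip_force: 30.4
```

```bash
python3 - <<'E'
import numpy as np
a=np.radians(12.75);W=np.array([.515,.307]);iy=np.array([-np.sin(a),np.cos(a)])
for s in(-.085,.014): print(s,W+s*iy)
E
python3 mv.py .5338 .2241 .118 12.75
```

```text
-0.085 [0.53375928 0.2240959 ]
0.014 [0.51191024 0.32065479]
t 19.35 pos [0.5001 0.0735 0.1862] yawY 12.71 tilt [ 0.    -0.003 -1.   ] F [-0.1  0.1 -3.6] w 0.72 g 30.4 q [ 0.1  -0.03  2.    0.    1.17 -0.13]
shift [0.1395 0.0662 0.0681] turn [np.float64(-0.0006)]
```

>>> play_rows:
  steps: [0.04, 0.02, 0, 0, 0.08, 0.04, 0, 0, 0.12, 0.058, 0, 0, 0.139, 0.066, 0, 0, 0.139, 0.066, 0.03, 0, 0.139, 0.066, 0.055, 0, 0.139, 0.066, 0.067, 0, 0.139, 0.066, 0.067, 0]

```text
time: 20.35
tool_pos: [0.5337, 0.2228, 0.1191]
tcp_rot: [-1.961, -2.452, 0.006]
wrist_force: [-0.3, 0.2, -3.1]
width: 0.72
grip_force: 30.2
```

```bash
python3 mv.py .5338 .2241 .118 12.75
python3 - <<'E'
from h import *
c=cam('scene'); u=proj(c,[.515,.29,.09])[0].astype(int)
a=c['pixels'][u[1]-50:u[1]+40,u[0]-60:u[0]+60]; cv2.imwrite('pics/s4.png',cv2.convertScaleAbs(cv2.resize(a,None,fx=6,fy=6,interpolation=cv2.INTER_CUBIC),alpha=1.4))
E
```

```text
t 20.35 pos [0.5337 0.2228 0.1191] yawY 12.7 tilt [-0.001 -0.004 -1.   ] F [-0.3  0.2 -3.1] w 0.72 g 30.2 q [ 0.35  0.17  1.92 -0.    1.06  0.13]
shift [0.0012 0.0004 0.0011] turn [np.float64(-0.0008)]
```

View pics/s4.png

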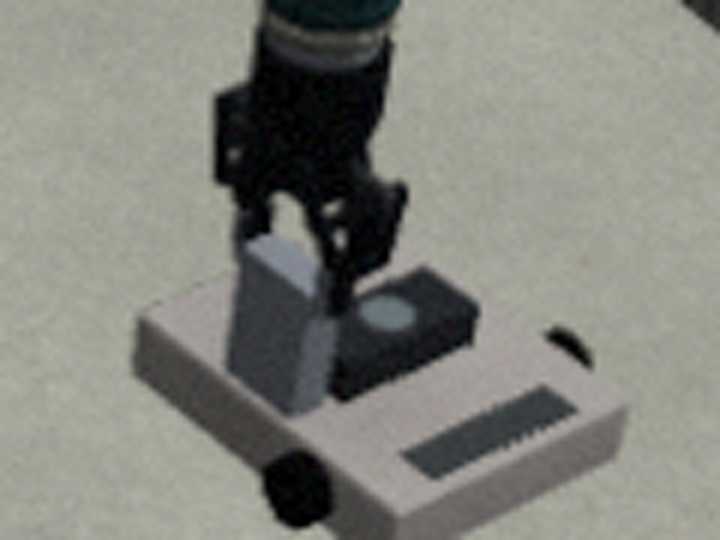

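The block hangs upright in front of the bar's end, with the target leading. Now I push forward so the bar end pivots it in the pads.

>>> play_rows:
  steps: [0.008, 0, 0, 0, 0.014, 0, 0, 0, 0.018, 0, 0, 0, 0.022, 0, 0, 0, 0.026, 0, 0, 0, 0.03, 0, 0, 0, 0.034, 0, 0, 0, 0.034, 0, 0, 0]

```text
time: 21.4
tool_pos: [0.5277, 0.2572, 0.1212]
tcp_rot: [1.961, 2.454, 0.001]
wrist_force: [1.0, -4.6, -0.2]
width: 0.717
grip_force: 30.5
```

```bash
python3 mv.py .512 .3207 .092 12.75
python3 - <<'E'
from h import *
c=cam('scene'); u=proj(c,[.515,.29,.09])[0].astype(int)
a=c['pixels'][u[1]-50:u[1]+40,u[0]-60:u[0]+60]; cv2.imwrite('pics/s5.png',cv2.convertScaleAbs(cv2.resize(a,None,fx=6,fy=6,interpolation=cv2.INTER_CUBIC),alpha=1.4))
E
```

```text
t 21.4 pos [0.5277 0.2572 0.1212] yawY 12.73 tilt [ 0.  0. -1.] F [ 1.  -4.6 -0.2] w 0.717 g 30.5 q [0.41 0.18 1.9  0.   1.06 0.19]
shift [ 0.0654 -0.0014  0.0292] turn [np.float64(-0.0003)]
```

View pics/s5.png

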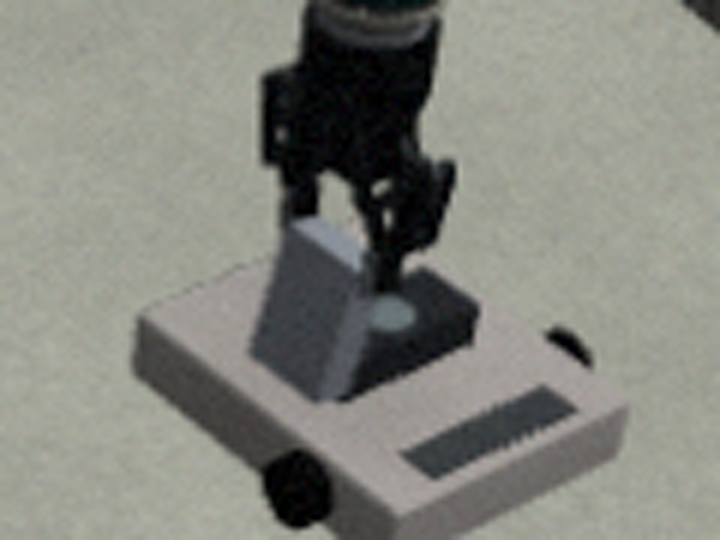

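>>> play_rows:
  steps: [0.008, 0, 0, 0, 0.016, 0, 0.001, 0, 0.024, 0, 0.003, 0, 0.032, 0, 0.005, 0, 0.04, 0, 0.007, 0, 0.046, 0, 0.009, 0, 0.052, 0, 0.009, 0, 0.058, 0, 0.009, 0, 0.064, 0, 0.009, 0, 0.064, 0, 0.009, 0]

```text
time: 22.7
tool_pos: [0.5134, 0.3205, 0.1124]
tcp_rot: [-1.961, -2.453, -0.002]
wrist_force: [-0.6, -1.7, 0.4]
width: 0.719
grip_force: 27.7
```

```bash
python3 mv.py .512 .3207 .092 12.75
python3 - <<'E'
from h import *
c=cam('scene'); u=proj(c,[.515,.29,.09])[0].astype(int)
a=c['pixels'][u[1]-50:u[1]+40,u[0]-60:u[0]+60]; cv2.imwrite('pics/s6.png',cv2.convertScaleAbs(cv2.resize(a,None,fx=6,fy=6,interpolation=cv2.INTER_CUBIC),alpha=1.4))
E
```

```text
t 22.7 pos [0.5134 0.3205 0.1124] yawY 12.73 tilt [ 0.001  0.    -1.   ] F [-0.6 -1.7  0.4] w 0.719 g 27.7 q [0.52 0.22 1.87 0.   1.05 0.29]
shift [ 0.0005 -0.0013  0.0204] turn [np.float64(-0.0003)]
```

View pics/s6.png

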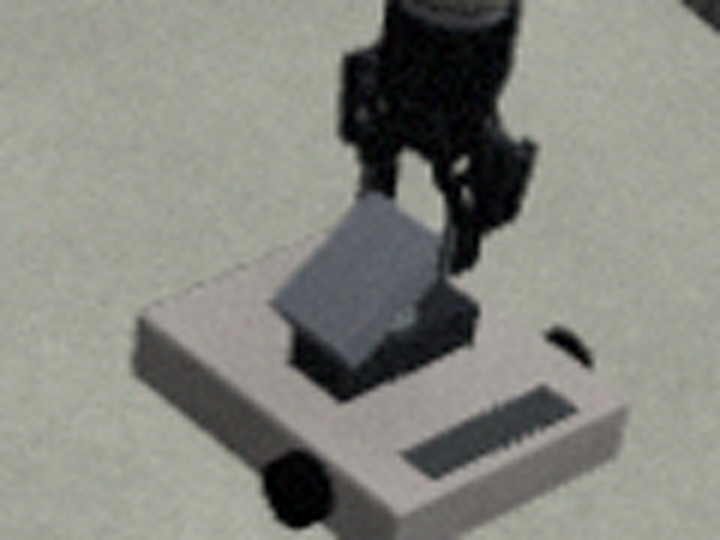

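The block leans about 65° with its lower edge on the bar and the target facing down. Now I lower it.

>>> play_rows:
  steps: [0.001, -0.001, 0.003, 0, 0.001, -0.001, 0.006, 0, 0.001, -0.001, 0.009, 0, 0.001, -0.001, 0.012, 0, 0.001, -0.001, 0.015, 0, 0.001, -0.001, 0.017, 0, 0.001, -0.001, 0.017, 0]

```text
time: 23.62
tool_pos: [0.5124, 0.32, 0.0948]
tcp_rot: [1.962, 2.454, -0.0]
wrist_force: [1.3, -0.8, 2.7]
width: 0.721
grip_force: 29.3
```

>>> play_rows:
  steps: [0, 0, 0.001, 0, 0, 0, 0.002, 0, 0, 0, 0.003, 0, 0, 0, 0.003, 0]

```text
time: 24.12
tool_pos: [0.5124, 0.3201, 0.092]
tcp_rot: [1.962, 2.454, 0.0]
wrist_force: [0.4, 0.1, 4.5]
width: 0.718
grip_force: 29.7
```

>>> play_rows:
  steps: [0, 0, 0.0005, 0, 0, 0, 0.001, 0, 0, 0, 0.0015, 0, 0, 0, 0.0015, 0]

```text
time: 24.62
tool_pos: [0.5124, 0.3201, 0.0904]
tcp_rot: [1.962, 2.454, 0.0]
wrist_force: [-0.3, 0.8, 3.2]
width: 0.716
grip_force: 29.9
```

>>> play_rows:
  steps: [0, 0, 0.0005, 0, 0, 0, 0.001, 0, 0, 0, 0.001, 0]

```text
time: 25.0
tool_pos: [0.5124, 0.3201, 0.0895]
tcp_rot: [1.962, 2.454, 0.0]
wrist_force: [0.9, 1.5, 3.8]
width: 0.718
grip_force: 30.1
```

>>> play_rows:
  steps: [0, 0, 0.0007, 0, 0, 0, 0.0014, 0, 0, 0, 0.002, 0, 0, 0, 0.002, 0]

```text
time: 25.5
tool_pos: [0.5123, 0.3201, 0.0874]
tcp_rot: [-1.962, -2.454, -0.0]
wrist_force: [-0.1, 1.1, 3.2]
width: 0.715
grip_force: 30.3
```

```bash
cat > look.py <<'E'
from h import *
W=np.array([.515,.307]);a=np.radians(12.75)
ix=np.array([np.cos(a),np.sin(a)]);iy=np.array([-np.sin(a),np.cos(a)])
for n in('wrist','scene','top'):
    c=cam(n); cv2.imwrite(f'pics/z_{n}.png',c['pixels'])
    print(n)
    for z in(.08,.108):
        print(z,[tuple(proj(c,[*(W+i*.031*ix+j*.046*iy),z])[0].round().astype(int)) for i,j in((-1,-1),(1,-1),(1,1),(-1,1))])
E
python3 look.py
```

```text
wrist
0.08 [(np.int64(270), np.int64(343)), (np.int64(375), np.int64(343)), (np.int64(384), np.int64(192)), (np.int64(261), np.int64(192))]
0.108 [(np.int64(261), np.int64(382)), (np.int64(384), np.int64(382)), (np.int64(397), np.int64(210)), (np.int64(249), np.int64(210))]
scene
0.08 [(np.int64(397), np.int64(152)), (np.int64(409), np.int64(160)), (np.int64(427), np.int64(152)), (np.int64(416), np.int64(144))]
0.108 [(np.int64(398), np.int64(146)), (np.int64(410), np.int64(154)), (np.int64(428), np.int64(146)), (np.int64(417), np.int64(138))]
top
0.08 [(np.int64(219), np.int64(252)), (np.int64(215), np.int64(233)), (np.int64(188), np.int64(240)), (np.int64(191), np.int64(259))]
0.108 [(np.int64(216), np.int64(252)), (np.int64(212), np.int64(233)), (np.int64(184), np.int64(240)), (np.int64(188), np.int64(259))]
```

Run:
```python
import cv2,numpy as np
g=cv2.imread('pics/z_wrist.png').max(2).astype(int)
for u in(285,322,360): print(u,[int(x) for x in g[130:330:4,u-2:u+3].mean(1)])
print('row230',[int(x) for x in g[228:233,200:440:5].mean(0)])
print('row250',[int(x) for x in g[248:253,200:440:5].mean(0)])
```

```text
285 [141, 140, 139, 139, 140, 140, 140, 142, 40, 40, 40, 53, 52, 51, 51, 51, 51, 52, 52, 52, 51, 50, 50, 49, 50, 50, 50, 50, 50, 50, 50, 49, 50, 49, 48, 50, 49, 114, 117, 117, 118, 120, 119, 119, 120, 119, 119, 119, 119, 122]
322 [140, 139, 139, 140, 141, 141, 141, 142, 39, 40, 40, 51, 50, 52, 52, 51, 50, 51, 52, 52, 51, 52, 51, 52, 51, 51, 51, 50, 88, 96, 111, 110, 110, 112, 110, 112, 112, 114, 120, 121, 119, 117, 119, 119, 119, 117, 117, 119, 119, 119]
360 [141, 141, 141, 140, 141, 141, 141, 141, 40, 40, 40, 52, 49, 50, 50, 50, 50, 50, 49, 50, 50, 49, 50, 49, 50, 49, 48, 49, 49, 49, 49, 49, 49, 49, 49, 48, 49, 115, 117, 118, 117, 116, 118, 118, 119, 120, 120, 120, 119, 120]
row230 [133, 133, 133, 132, 133, 133, 133, 135, 135, 134, 135, 134, 134, 135, 136, 44, 51, 50, 51, 51, 52, 51, 52, 52, 51, 52, 52, 50, 52, 52, 49, 49, 50, 48, 115, 135, 135, 137, 137, 137, 138, 138, 137, 137, 138, 138, 138, 139]
row250 [132, 133, 133, 133, 133, 134, 135, 135, 135, 133, 133, 134, 135, 135, 136, 97, 50, 49, 51, 51, 84, 96, 106, 109, 111, 110, 109, 103, 95, 73, 49, 49, 49, 48, 133, 133, 135, 135, 137, 136, 136, 136, 135, 134, 136, 137, 137, 136]
```

Run:
```python
import cv2,numpy as np
im=cv2.imread('pics/z_wrist.png').astype(int); g=im.max(2)
for r in range(266,400,6):
    print(r,' '.join(f'{int(x):3d}' for x in g[r-1:r+2,216:432:6].mean(0)))
s=cv2.imread('pics/z_scene.png').max(2).astype(int)
print('scene cols 390..434 step2')
for r in range(126,166,2): print(r,' '.join(f'{int(x):3d}' for x in s[r,386:440:2]))
```

```text
266 134 127  28  83  83  16  12 133 133 134  79  49  53  97 112 111 110 111 111 110 111 110 109  89  48  49 133 132 133  11  16  84  83  28 122 135
272 128  22  39  84  80  14  12 133 134 133 100  49  57 101 112 111 112 111 112 111 112 111 112  94  48  48 132 133 133   7   9  64  83  62  20 116
278  24  22  83  83  15  14  11 108 111 111 111 107 107 109 112 110 110 110 110 113 109 110 107 110 110 110 109 111 113  10  11  15  84  84  23  24
284  23  56  83  83  13  13  41 120 119 118 119 118 118 120 118 118 118 117 122 117 120 116 117 117 119 116 116 119 118 106  12  11  74  83  73  22
290  19  84  84  13  13  12 100 119 119 119 118 118 119 119 119 118 118 122 117 119 118 117 117 118 117 118 119 118 118 120  13  10  17  83  84  19
296  65  86  87  17  13  12 109 119 120 119 119 119 120 119 118 118 123 119 119 119 116 118 118 119 117 118 119 118 119 120   8  13  11  88  87  81
302  20  45 105  23  12  14 118 120 118 117 119 120 120 118 118 122 120 118 119 116 118 118 120 117 117 120 118 119 121 119  11   9  17 105  72  21
308  18  20  31  24  13  14 119 119 119 119 122 120 119 119 121 
[... 3869 characters left out ...]
  23 117 117 119 118 115 113
154 114 110 109  50  43  82  83  88  86  84  84  84  65  68  77  36  31  22  15  23  19 115 117 120 118 115 116
156 111 114 111  87  38  37  75  86  86  88  77  69  65  56  36  23  22  18  17  19  34 117 120 118 115 119 103
158 113 110 112 110 105  46  38  57  87  74  65  65  45  21  18  21  19  16  21  93 106 118 116 116 117 119 119
160 113 108 110 108 109  40  31  37  59  67  66  39  20  26  18  19  22  96 111 117 117 116 115 114 115 118 118
162 109 110 110 109 108 109  68  27  36  62  28  23  20  21  46  91 111 115 118 113 117 114 116 116 115 117 117
164  69 108 108 111 109 113 112  89  22  18  19  17  47 100 110 110 114 115 116 116 117 117 117 115 117 117  68
```

Run:
```python
from h import *
from scipy.optimize import least_squares
c=cam('wrist'); W=np.array([.515,.307]);a=np.radians(12.75)
ix=np.array([np.cos(a),np.sin(a)]);iy=np.array([-np.sin(a),np.cos(a)])
g=c['pixels'].max(2).astype(float)
col=np.convolve(g[:,300:345].mean(1),np.ones(1),'same')
print('edge rows',[int(i) for i in np.argsort(-abs(np.diff(col[270:345])))[:5]+270], np.round(np.diff(col[274:284]),0), np.round(np.diff(col[326:338]),0))
def edge(r):
    row=g[r-1:r+2].mean(0); L=np.where(row[225:320]<75)[0].max()+225+.5; Rr=np.where(row[330:430]<75)[0].min()+330-.5
    o,d=ray(c,[[L,r],[Rr,r]]); d=d; 
    # depth t s.t. separation along ix = 62mm
    t=.062/abs((d[1]-d[0])[:2]@ix); m=o+t*d.mean(0); return L,Rr,m
for r in(281,284,330,332):
    L,Rr,m=edge(r); q=m[:2]-W; print(r,L,Rr,'ix,iy,z mm',(q@ix*1000).round(1),(q@iy*1000).round(1),(m[2]*1000).round(1))
```

```text
edge rows [277, 333, 332, 276, 334] [-1. -6. -8. 18.  3.  0.  0. -0. -0.] [  0.   2.   5.   5.   4.   1.  -9. -10.  -8.  -3.   0.]
281 253.5 389.5 ix,iy,z mm -0.6 11.4 106.9
284 252.5 390.5 ix,iy,z mm -0.6 11.3 109.2
330 243.5 399.5 ix,iy,z mm -0.6 3.1 129.8
332 243.5 399.5 ix,iy,z mm -0.6 2.3 130.0
```

```bash
cat > sol.py <<'E'
from h import *
from scipy.optimize import least_squares
W=np.array([.515,.307]);a=np.radians(12.75)
ix=np.array([np.cos(a),np.sin(a)]);iy=np.array([-np.sin(a),np.cos(a)])
P3=lambda x,y,z:np.r_[W+x*ix+y*iy,z]
def onx(c,uv,x):
    o,d=ray(c,[uv]); d=d[0]; t=(x-(o[:2]-W)@ix)/(d[:2]@ix); m=o+t*d; return np.r_[(m[:2]-W)@iy,m[2]]*1000
E
python3 - <<'E'
from sol import *
w=cam('wrist'); s=cam('scene')
tx=(np.array(bot.read_state()['tool_pos'])[:2]-W)@ix; print('tcp ix',tx)
for n,uv,x in(('A',(391.5,151),-.031),('B',(402.5,159.5),.031),('C',(404.5,163),.031)): print(n,onx(s,uv,x+tx).round(1))
def f(p,mode=0):
    y,z,th=p; S,C=np.sin(th),np.cos(th)
    T=np.array([y+.092*S,z+.092*C]); B=T+.028*np.array([-C,S])
    r=[proj(w,P3(tx,*T))[0][1]-277.5, proj(w,P3(tx,*B))[0][1]-332]
    Bb=np.array([y-.028*C,z+.028*S])
    for q,x,uv in((Bb,-.031,(391.5,151)),(Bb,.031,(402.5,159.5)),((y,z),.031,(404.5,163))):
        r+=list((proj(s,P3(x+tx,*q))[0]-uv)*2)
    return np.array(r)
for th in(1.0,1.4):
    o=least_squares(f,[-.05,.08,th]); print((o.x[:2]*1000).round(1),np.degrees(o.x[2]).round(1),o.fun.round(1))
E
```

```text
tcp ix 0.0002941241489675366
A [-75.9  96.3]
B [-79.1  98.3]
C [-66.   77.2]
[-70.5  75.2] 68.9 [-2.5  1.6 -1.7 -1.4 -0.4 -1.1 -2.   1.7]
[-70.5  75.2] 68.9 [-2.5  1.6 -1.7 -1.4 -0.4 -1.1 -2.   1.7]
```

>>> play_rows:
  steps: [0, 0, 0, 0, 0, 0, 0, 0, 0.005, 0, 0, 0, 0.01, 0, 0, 0, 0.015, 0, 0, 0, 0.02, 0, 0, 0, 0.02, 0, 0, 0]
  grip_force: 60

```text
time: 26.68
tool_pos: [0.5074, 0.3383, 0.0868]
tcp_rot: [1.961, 2.454, -0.005]
wrist_force: [0.2, -5.2, 3.8]
width: 0.709
grip_force: 65.4
```

```bash
cat > est.py <<'E'
from sol import *
w=cam('wrist'); s=cam('scene'); st=bot.read_state(); p=np.array(st['tool_pos'])
print('tcp ix,iy,z',((p[:2]-W)@ix*1000).round(1),((p[:2]-W)@iy*1000).round(1),(p[2]*1000).round(1))
g=w['pixels'].max(2).astype(float); pr=np.diff(g[:,268:282].mean(1)); pr2=np.diff(g[:,362:376].mean(1))
for n,q in(('L',pr),('R',pr2)): print(n,[(int(i),int(q[i])) for i in range(150,375) if abs(q[i])>9])
v=s['pixels'].max(2).astype(int)
for r in range(136,168,2): print(r,' '.join(f'{int(x):3d}' for x in v[r,386:440:2]))
E
python3 est.py
```

```text
tcp ix,iy,z -0.5 32.2 86.8
L [(278, -9), (279, 10), (364, -30), (365, -51)]
R [(193, -13), (279, 18), (364, -31), (365, -51)]
136 115 113 108 115 115 117 115 107 115 113 101 119  87  88  84  96 116 119 112  44  11  49   3   2   1  12 119
138 118 116 112 114 116 118 117 115 101 115 123  98  87  91  89  88  92 115 117  74  12  32   1   5   9  41 113
140 120 117 116 114 113 114 108 112 118 109  91  90  91  94  89  87  90  90 114 116  12   9   2  11  16  71 116
142 115 116 116 103 115 112 112 115  91  90  89  91  89  89  90  90  90  88  92  49  22   9   3  44  99 118 114
144 113  95 112 111 113 113  93  97  89  91  90  86  88  91  91  90  93  92  74  37  14   5  79 115 113 116 116
146 112 114 112 110 112 102  87  87  90  89  89  88  91  93  90  90  98  75  70  36  13  11 117 116 115 114 119
148 112 115 109 110  85  88  88  89  89  88  88  87  86  91  92  88  67  66  69  40  13  40 118 116 122 117 115
150 114 112 109 109  94  37  80  90  89  87  87  88  86  88  79  67  69  80  31  38  36 116 113 116 123 116 119
152 113 114 112 112 103  38  35  60  93  87  89  88  92  72  67  68  53  33  31  22  24 113 119 119 118 118 114
154 112 116 112 111 114  73  37  36  47  82  86  83  67  64  66  48  29  25  17  19  22 116 119 116 115 114 111
156 113 113 112 110 112  73  13  34  37  40  59  66  67  70  34  23  17  23  17  24  38 118 119 116 119 119 104
158 112 111 109 110 113  56  16  15  25  39  59  67  47  21  20  17  24  28  18  97 108 113 115 117 118 115 118
160 111 113 111 108 111  37   7  11  13  20  49  36  16  18  15  23  17  92 115 119 120 118 117 115 117 119 118
162 107 109 108 110 112 108  70  15  13   9  15  18  25  21  44  86 110 114 115 114 116 120 118 117 119 118 115
164  74 109 108 108 110 113 110  88  20  14  20  19  43 100 109 111 113 115 117 119 116 114 116 116 119 116  69
166  47  61 101 109 108 109 109 110 107  33  44 105 108 109 110 113 114 115 109 114 117 115 115 102  66  46  48
```

Run:
```python
from sol import *
w=cam('wrist'); s=cam('scene'); tx=-.0005
g=w['pixels'].max(2).astype(float); col=g[270:366,285:360].mean(1); print(col.round(0).astype(int).tolist())
for n,uv,x in(('A',(393.5,148.8),-.031),('B',(405,155.5),.031),('C',(407,160.5),.031)): print(n,onx(s,uv,x+tx).round(1))
```

```text
[50, 50, 50, 51, 55, 62, 65, 68, 72, 86, 109, 114, 114, 114, 114, 114, 114, 114, 114, 114, 115, 115, 115, 115, 115, 115, 115, 115, 115, 115, 115, 115, 115, 115, 115, 115, 115, 115, 115, 115, 115, 115, 115, 115, 115, 116, 116, 116, 116, 116, 116, 116, 116, 116, 116, 116, 116, 118, 124, 129, 135, 138, 133, 125, 117, 112, 112, 112, 112, 112, 112, 112, 112, 112, 112, 112, 112, 112, 112, 112, 112, 112, 112, 112, 112, 112, 112, 112, 112, 112, 112, 112, 112, 112, 110, 101]
A [-66.5 101.8]
B [-68.7 111. ]
C [-54.3  82.9]
```

>>> play_rows:
  steps: [0.004, 0, 0, 0, 0.007, 0, 0, 0, 0.007, 0, 0, 0]

```text
time: 27.25
tool_pos: [0.5063, 0.3466, 0.0875]
tcp_rot: [-1.961, -2.454, 0.0]
wrist_force: [0.5, -2.2, 5.1]
width: 0.71
grip_force: 65.6
```

>>> play_rows:
  steps: [0, 0, 0, 0, 0, 0, 0, 0, 0, 0, 0.001, 0, 0, 0, 0.002, 0, 0, 0, 0.003, 0, 0, 0, 0.004, 0, 0, 0, 0.004, 0]
  grip_force: 20

```text
time: 28.12
tool_pos: [0.5062, 0.348, 0.0843]
tcp_rot: [-1.961, -2.452, -0.003]
wrist_force: [-1.8, 1.1, 7.0]
width: 0.709
grip_force: 66.6
```

```bash
cat > e2.py <<'E'
from sol import *
w=cam('wrist'); p=np.array(bot.read_state()['tool_pos'])
print('tcp ix,iy,z',((p[:2]-W)@ix*1000).round(1),((p[:2]-W)@iy*1000).round(1),(p[2]*1000).round(1))
g=w['pixels'].max(2).astype(float); col=g[:,300:345].mean(1); d=np.diff(col)
print([(i,int(d[i])) for i in range(150,375) if abs(d[i])>4])
E
python3 e2.py
```

```text
tcp ix,iy,z 0.5 41.9 84.3
[(208, -8), (209, -48), (210, -43), (228, 9), (279, 24), (280, 30), (327, 7), (328, 6), (329, 4), (331, -7), (332, -7), (333, -6), (366, -9), (367, -18), (368, -18), (369, -19), (370, -18), (371, -4)]
```

```bash
cat > e3.py <<'E'
import sys
from sol import *
w=cam('wrist'); s=cam('scene'); p=np.array(bot.read_state()['tool_pos']); tx=(p[:2]-W)@ix
r1,r2=map(float,sys.argv[1:3])
def f(q):
    y,th=q; S,C=np.sin(th),np.cos(th); T=np.array([y+.092*S,.08+.092*C]); B=T+.028*np.array([-C,S])
    return [proj(w,P3(tx,*T))[0][1]-r1, proj(w,P3(tx,*B))[0][1]-r2]
o=least_squares(f,[-.05,1.1]); y,th=o.x; S,C=np.sin(th),np.cos(th)
print('P.y',round(y*1000,1),'theta',np.degrees(th).round(1),'res',o.fun.round(2))
G=np.array([(p[:2]-W)@iy,p[2]+.002])-[y,.08]; print('G along',(G@[S,C]*1000).round(1),'thick',(G@[-C,S]*1000).round(1))
for x in(-.031,.031):
  print([tuple(proj(s,P3(x+tx,*q))[0].round(1)) for q in((y,.08),(y-.028*C,.08+.028*S),(y+.092*S-.028*C,.08+.092*C+.028*S))])
v=s['pixels'].max(2).astype(int)
for r in range(130,166,2): print(r,' '.join(f'{int(x):3d}' for x in v[r,386:440:2]))
cv2.imwrite('pics/e3.png',s['pixels'])
E
python3 e3.py 279.5 331.5
```

```text
P.y -49.6 theta 76.1 res [0. 0.]
G along 90.4 thick -15.8
[(np.float64(396.5), np.float64(152.3)), (np.float64(396.0), np.float64(146.8)), (np.float64(414.9), np.float64(134.0))]
[(np.float64(408.0), np.float64(160.9)), (np.float64(407.6), np.float64(155.3)), (np.float64(426.8), np.float64(142.1))]
130 115 117 114 115 116 116 118 116 117 115 116 114 117  62   8   8  50 113  93   7  12  12  35   5  16  16  28
132 113 111 117 120 118 116 117 117 113 114 113 113 117  86  40  14  12 115 116  55   7  73  11  10   4   8  19
134 114 112 111 110 116 115 115 116 111 111 117 114 113  58  40  30  27 116 116 105   3  15  26   8   0   9   2
136 114 114 114 115 116 114 115 114 112 111 102 123 120  82  91  92  92 114 114 113  44   7  52   3   9   9  20
138 121 114 113 115 120 117 116 115 103 111 120 110  96  93  88  95  91  97 113 113  72   4  34   9   8  10  44
140 114 118 119 112 113 116 109 107 114 112 105  90  90  92  90  94  92  93  94  99 109   7   1   6  11  18 106
142 114 117 116 106 114 112 112 110  98  96  89  91  91  91  88  89  93  93  93  93  38  24   9   9  91 115 114
144 113  96 115 
[... 515 characters left out ...]
  24 114 118 120 116 114 116
154 113 109 111 110 114  84  29  36  38  36  60  91  74  60  67  56  35  23  23  15  17 117 118 117 112 114 113
156 110 110 111 112 111  71  14  25  30  35  39  63  67  66  47  23  18  16  23  22  33 117 119 117 117 120 105
158 114 111 113 108 110  56  10  14  15  29  40  59  75  31  19  17  15  19  19  94 107 116 117 117 119 117 116
160 111 113 109 110 113  41  16   7  12  17  22  38  22  20  17  16  18  93 116 116 116 113 118 114 116 120 114
162 111 109 110 111 108 108  69  14   8  13  19  19  18  17  45  87 114 113 116 115 118 118 116 117 117 117 118
164  67 107 109 110 107 109 105  89  23  11  22  17  46 104 109 108 115 114 118 117 114 116 116 117 118 115  65
```

Block is on the bar at 76° and follows the tool down, so I keep lowering.

>>> play_rows:
  steps: [0.001, 0, 0.0015, 0, 0.002, 0, 0.003, 0, 0.003, 0, 0.0045, 0, 0.003, 0, 0.006, 0, 0.003, 0, 0.0075, 0, 0.003, 0, 0.009, 0, 0.003, 0, 0.0105, 0, 0.003, 0, 0.012, 0, 0.003, 0, 0.012, 0]

```text
time: 29.4
tool_pos: [0.5062, 0.3518, 0.0727]
tcp_rot: [-1.961, -2.452, -0.007]
wrist_force: [-2.7, 4.5, 7.9]
width: 0.71
grip_force: 68.9
```

```bash
python3 e2.py
```

```text
tcp ix,iy,z 1.2 45.7 72.7
[(221, -11), (222, -67), (223, -20), (244, 6), (245, 4), (283, 24), (284, 30), (325, 7), (326, 7), (327, 6), (330, -4), (331, -5), (366, -9), (367, -19), (368, -20), (369, -21), (370, -18), (371, -5)]
```

```bash
python3 e3.py 283.5 330 | head -4
```

```text
P.y -49.7 theta 83.1 res [0. 0.]
G along 94.0 thick -16.7
[(np.float64(396.6), np.float64(152.4)), (np.float64(396.8), np.float64(146.5)), (np.float64(415.7), np.float64(136.0))]
[(np.float64(408.2), np.float64(161.0)), (np.float64(408.5), np.float64(155.0)), (np.float64(427.6), np.float64(144.2))]
```

>>> play_rows:
  steps: [0.001, -0.001, 0.001, 0, 0.002, -0.001, 0.002, 0, 0.002, -0.001, 0.003, 0, 0.002, -0.001, 0.004, 0, 0.002, -0.001, 0.005, 0, 0.002, -0.001, 0.005, 0]

```text
time: 30.3
tool_pos: [0.5054, 0.3529, 0.0674]
tcp_rot: [-1.962, -2.454, -0.007]
wrist_force: [0.5, 4.8, 6.3]
width: 0.708
grip_force: 69.8
```

```bash
python3 e2.py
```

```text
tcp ix,iy,z 0.8 46.9 67.4
[(226, -4), (227, -26), (228, -69), (251, 4), (252, 8), (284, 4), (285, 23), (286, 25), (324, 6), (325, 9), (326, 7), (327, 4), (330, -4), (331, -4), (366, -9), (367, -20), (368, -20), (369, -21), (370, -19), (371, -5)]
```

>>> play_rows:
  steps: [0, 0, 0.001, 0, 0, 0, 0.002, 0, 0, 0, 0.003, 0, 0, 0, 0.003, 0]

```text
time: 30.85
tool_pos: [0.5053, 0.3532, 0.0648]
tcp_rot: [-1.962, -2.453, -0.007]
wrist_force: [-0.5, 4.4, 7.5]
width: 0.711
grip_force: 70.8
```

```bash
python3 e2.py; python3 e3.py 286.5 329 | head -2
```

```text
tcp ix,iy,z 0.7 47.1 64.8
[(229, -12), (230, -78), (231, -9), (254, 4), (255, 8), (285, 9), (286, 26), (287, 16), (324, 10), (325, 8), (326, 6), (330, -4), (366, -10), (367, -20), (368, -20), (369, -22), (370, -19), (371, -5)]
P.y -50.1 theta 87.8 res [ 0. -0.]
G along 96.6 thick -16.9
```

>>> play_rows:
  steps: [0, 0, 0.001, 0, 0, 0, 0.002, 0, 0, 0, 0.003, 0, 0, 0, 0.003, 0]

```text
time: 31.5
tool_pos: [0.505, 0.353, 0.0614]
tcp_rot: [-1.961, -2.453, -0.006]
wrist_force: [-0.0, 3.7, 6.0]
width: 0.708
grip_force: 71.7
```

```bash
python3 e2.py
```

```text
tcp ix,iy,z 0.4 47.0 61.4
[(150, 4), (231, -11), (232, -68), (233, -20), (257, 4), (258, 8), (287, 21), (288, 25), (323, 7), (324, 9), (325, 7), (326, 5), (366, -10), (367, -20), (368, -21), (369, -22), (370, -20), (371, -5)]
```

>>> play_rows:
  steps: [0, 0, 0, 0, 0, 0, 0, 0, 0, 0, 0, 0, 0, 0, 0, 0, 0, 0, 0, 0]
  jaw: 0

```text
time: 32.17
tool_pos: [0.5042, 0.3509, 0.0603]
tcp_rot: [-1.962, -2.454, 0.0]
wrist_force: [-1.1, -0.3, -0.6]
width: 1.001
grip_force: 0.0
```

>>> play_rows:
  steps: [0, 0, -0.04, 0, 0, 0, -0.09, 0, 0, 0, -0.14, 0, -0.02, 0, -0.16, 0, -0.05, 0, -0.16, 0, -0.05, 0, -0.16, 0, -0.05, 0, -0.16, 0]

```text
time: 33.05
tool_pos: [0.5148, 0.3016, 0.2193]
tcp_rot: [-1.962, -2.452, 0.002]
wrist_force: [0.9, 0.1, -0.6]
width: 1.0
grip_force: 0.0
```

```bash
cat > fl.py <<'E'
from sol import *
w=cam('wrist'); p=np.array(bot.read_state()['tool_pos'])
print('tcp ix,iy,z',((p[:2]-W)@ix*1000).round(1),((p[:2]-W)@iy*1000).round(1),(p[2]*1000).round(1))
c=w; im=c['pixels'].astype(int); V=im.max(2); Sat=V-im.min(2); sg=im[...,2]-im[...,0]
u=proj(w,P3(0,-.005,.108))[0].astype(int); print('px',u,im[u[1],u[0]],'deck',im[tuple(proj(w,P3(.07,0,.05))[0].astype(int)[::-1])])
cv2.imwrite('pics/fl.png',c['pixels'])
print('row',[int(x) for x in V[u[1],u[0]-140:u[0]+140:5]]); print('rg',[int(x) for x in sg[u[1],u[0]-140:u[0]+140:5]])
print('col',[int(x) for x in V[max(0,u[1]-150):u[1]+150:5,u[0]]]); print('rg',[int(x) for x in sg[max(0,u[1]-150):u[1]+150:5,u[0]]])
E
python3 fl.py
```

```text
tcp ix,iy,z -1.3 -4.8 219.4
px [324 195] [116 112 106] deck [121 125 126]
row [126, 124, 122, 126, 128, 102, 125, 125, 124, 124, 123, 122, 123, 121, 122, 122, 122, 122, 124, 120, 125, 116, 115, 116, 119, 115, 114, 117, 116, 115, 116, 116, 116, 114, 118, 113, 122, 124, 124, 123, 122, 122, 126, 123, 64, 64, 63, 66, 64, 63, 128, 119, 127, 130, 127, 125]
rg [5, 6, 6, 5, 7, 3, 5, 5, 5, 6, 5, 5, 5, 6, 4, 5, 5, 5, 5, 5, 5, -9, -9, -8, -9, -8, -8, -9, -10, -8, -9, -8, -8, -9, -10, -9, 4, 6, 5, 5, 5, 5, 5, 5, -3, -7, -6, -6, -5, -4, 6, 5, 5, 6, 6, 7]
col [126, 124, 125, 128, 125, 132, 130, 128, 128, 131, 129, 128, 130, 130, 126, 49, 47, 46, 92, 117, 116, 117, 117, 116, 116, 116, 117, 115, 115, 115, 116, 114, 115, 113, 114, 113, 112, 111, 112, 111, 120, 120, 122, 98, 131, 135, 130, 131, 130, 127, 128, 135, 131, 129, 126, 129, 128, 121, 129, 131]
rg [6, 6, 7, 6, 5, 5, 5, 6, 4, 5, 6, 5, 5, 5, 5, -6, -6, -5, -7, -9, -9, -9, -9, -10, -9, -9, -10, -10, -9, -10, -10, -9, -9, -9, -9, -9, -9, -9, -9, -9, 5, 5, 5, 4, 6, 6, 6, 7, 7, 6, 6, 7, 8, 6, 5, 5, 6, 5, 7, 6]
```

```bash
cat > fl2.py <<'E'
from sol import *
w=cam('wrist'); im=w['pixels'].astype(int); V=im.max(2); sg=im[...,2]-im[...,0]
def rect(m,z,n,near):
    m=cv2.morphologyEx(m.astype(np.uint8),cv2.MORPH_OPEN,np.ones((3,3)))
    k,l=cv2.connectedComponents(m); u=proj(w,near)[0].astype(int); i=l[u[1],u[0]]
    if i==0: print(n,'none',u); return
    ct=max(cv2.findContours((l==i).astype(np.uint8),0,1)[0],key=cv2.contourArea).reshape(-1,2)
    X=plane(w,ct,z)[:,:2]-W; Y=np.c_[X@ix,X@iy]*1000
    r=cv2.minAreaRect(Y.astype(np.float32)); print(n,'ix,iy',np.round(r[0],1),'size',np.round(r[1],1),'ang',round(r[2],2),'ext',Y.min(0).round(1),Y.max(0).round(1))
rect((sg<-3)&(V>104),.108,'blocktop',P3(0,-.005,.108))
rect((sg<-2)&(V<66),.08,'barend',P3(0,.052,.08))
rect((sg>2)&(V>66),.05,'deck',P3(.07,0.,.05))
E
python3 fl2.py
```

```text
blocktop ix,iy [-0.3 -2.7] size [90.7 60.1] ang 89.92 ext [-30.3 -48.1] [29.8 42.6]
barend ix,iy [-0.4 50. ] size [14.4 48.5] ang 89.94 ext [-24.6  42.8] [23.9 57.2]
deck ix,iy [-35.7 -52.7] size [780.7 439.3] ang 3.12 ext [-413.6 -292.8] [360.9 154. ]
```

>>> play_rows:
  steps: [0.002, 0.001, 0.05, 0, 0.002, 0.001, 0.1, 0, 0.002, 0.001, 0.12, 0, 0.002, 0.001, 0.129, 0, 0.002, 0.001, 0.129, 0, 0.002, 0.001, 0.129, 0]

```text
time: 33.9
tool_pos: [0.5174, 0.3053, 0.0936]
tcp_rot: [1.961, 2.453, 0.005]
wrist_force: [0.0, -0.3, 0.1]
width: 0.997
grip_force: 0.0
```

>>> play_rows:
  steps: [0, 0, 0, 0, 0, 0, 0, 0, 0, 0, 0, 0, 0, 0, 0, 0, 0, 0, 0, 0, 0, 0, 0, 0]
  jaw: 255
  grip_force: 60

```text
time: 34.65
tool_pos: [0.5167, 0.3049, 0.094]
tcp_rot: [1.961, 2.453, 0.004]
wrist_force: [-3.1, -1.7, 7.6]
width: 0.672
grip_force: 62.0
```

>>> play_rows:
  steps: [0, 0, -0.003, 0, 0, 0, -0.006, 0, 0.002, 0, -0.008, 0, 0.003, 0, -0.008, 0, 0.003, 0, -0.008, 0]

```text
time: 35.28
tool_pos: [0.515, 0.3074, 0.0992]
tcp_rot: [-1.961, -2.454, 0.001]
wrist_force: [-0.2, 0.2, -3.5]
width: 0.663
grip_force: 64.2
```

```bash
python3 e2.py; python3 mv.py .5 .3 .09 12.75
```

```text
tcp ix,iy,z 0.1 0.4 99.2
[(164, 7), (165, 23), (166, 16), (177, 13), (178, 10), (348, -5), (349, -8), (350, 21), (351, 9), (366, -11), (367, -23), (368, -24), (369, -24), (370, -22), (371, -6)]
t 35.33 pos [0.515  0.3074 0.0992] yawY 12.73 tilt [-0.    -0.001 -1.   ] F [ 0.  -0.3 -3.5] w 0.664 g 64.2 q [ 0.5   0.23  1.89 -0.    1.03  0.27]
shift [-0.0039 -0.0162  0.0092] turn [np.float64(-0.0003)]
```

>>> play_rows:
  steps: [0, 0, 0.002, 0, 0, 0, 0.004, 0, 0, 0, 0.005, 0, 0, 0, 0.006, 0, 0, 0, 0.007, 0, 0, 0, 0.007, 0]

```text
time: 36.08
tool_pos: [0.5151, 0.3073, 0.0942]
tcp_rot: [-1.962, -2.454, 0.0]
wrist_force: [-5.1, -2.8, 7.9]
width: 0.663
grip_force: 71.4
```

Contact is made, so I release, lift and check.

>>> play_rows:
  steps: [0, 0, 0, 0, 0, 0, 0, 0, 0, 0, 0, 0, 0, 0, 0, 0, 0, 0, 0, 0, 0, 0, 0, 0]
  jaw: 0

```text
time: 36.83
tool_pos: [0.5152, 0.3074, 0.0924]
tcp_rot: [-1.962, -2.454, 0.0]
wrist_force: [0.4, 0.0, 0.1]
width: 1.0
grip_force: 0.0
```

>>> play_rows:
  steps: [0, 0, -0.03, 0, 0, 0, -0.08, 0, 0, 0, -0.13, 0, 0, 0, -0.13, 0, 0, 0, -0.13, 0, 0, 0, -0.13, 0]

```text
time: 37.58
tool_pos: [0.514, 0.3068, 0.2203]
tcp_rot: [-1.961, -2.453, 0.005]
wrist_force: [-0.3, 0.4, 0.4]
width: 0.998
grip_force: 0.0
```

```bash
python3 fl2.py; python3 e2.py
```

```text
blocktop ix,iy [0.2 0. ] size [60.2 89.6] ang 0.05 ext [-29.9 -44.8] [30.3 44.8]
barend ix,iy [-0.6 51.6] size [11.9 48.2] ang 89.97 ext [-24.7  45.7] [23.5 57.6]
deck ix,iy [-36.7 -48.4] size [784.5 441.4] ang 3.25 ext [-415.9 -290.5] [362.2 158.8]
tcp ix,iy,z -0.8 0.0 220.4
[(244, -10), (245, 22), (262, -15), (263, -5), (264, 22), (265, 9), (366, -11), (367, -21), (368, -22), (369, -23), (370, -21), (371, -5)]
```

>>> play_rows:
  steps: [-0.05, 0, -0.02, 0, -0.1, 0, -0.04, 0, -0.15, 0, -0.05, 0, -0.2, 0, -0.05, 0, -0.22, 0, -0.05, 0, -0.22, 0, -0.05, 0, -0.22, 0, -0.05, 0]

```text
time: 38.55
tool_pos: [0.5632, 0.094, 0.2719]
tcp_rot: [-1.96, -2.453, 0.0]
wrist_force: [-0.3, -0.0, 0.7]
width: 0.996
grip_force: 0.0
```

Run:
```python
from sol import *
import pickle
c0=pickle.load(open('cs0.pkl','rb'))
for n in('top','scene'):
    c=cam(n); d=(cv2.absdiff(cv2.blur(c['pixels'],(3,3)),cv2.blur(c0[n]['pixels'],(3,3))).max(2)>22).astype(np.uint8)
    k,l,s,ce=cv2.connectedComponentsWithStats(d)
    print(n,[(tuple(s[i][:4].tolist()),int(s[i][4])) for i in range(1,k) if s[i][4]>8])
    im=c['pixels'].astype(int); V=im.max(2); sg=im[...,2]-im[...,0]
    if n=='top':
        u=proj(c,P3(0,0,.108))[0].astype(int); print(u)
        for K,name,m,z,near in((0,'block',(sg<0)&(V>75),.108,P3(0,0,.108)),(0,'cap',(V>100)&(sg>=3),.155,[.489,-.114,.155])):
            kk,ll=cv2.connectedComponents(m.astype(np.uint8)); q=proj(c,near)[0].round().astype(int); i=ll[q[1],q[0]]
            if i: 
                ys,xs=np.where(ll==i); X=plane(c,np.c_[xs,ys],z); print(name,len(xs),X.mean(0).round(4),np.ptp(X,0).round(3))
            else: print(name,'none',q,im[q[1],q[0]])
print(bot.read_state()['time'])
```

```text
top [((179, 178, 128, 222), 13858), ((415, 232, 20, 10), 151), ((323, 241, 21, 21), 390), ((411, 243, 25, 21), 488), ((516, 354, 124, 46), 3516), ((298, 371, 9, 7), 41), ((285, 372, 16, 10), 88)]
[200 245]
block 296 [0.5176 0.2849 0.108 ] [0.066 0.055 0.   ]
cap 143 [ 0.4874 -0.1149  0.155 ] [0.039 0.037 0.   ]
scene [((79, 0, 38, 13), 161), ((269, 0, 37, 55), 943), ((290, 0, 9, 17), 67), ((345, 0, 59, 128), 3882), ((400, 0, 4, 10), 19), ((121, 2, 16, 14), 115), ((74, 15, 64, 107), 1618), ((288, 19, 47, 51), 1084), ((265, 47, 8, 23), 59), ((261, 54, 10, 27), 123), ((272, 57, 4, 6), 11), ((303, 67, 19, 8), 59), ((290, 73, 36, 26), 520), ((410, 141, 8, 4), 19), ((405, 145, 22, 15), 152), ((397, 147, 7, 6), 32), ((290, 158, 23, 40), 625), ((205, 176, 24, 23), 423), ((210, 197, 18, 6), 41), ((215, 207, 13, 10), 61)]
38.65
```

```bash
python3 -c "
from workcell import bot
print(bot.finish_job())"
```

```text
the job is handed in; nothing more can be done
None
```

The job is handed in at 38.65 s: the bottle stands in the tray, and the block lies target-down on the bar, within about 1 mm of centre over the window by the wrist camera and aligned with the bar; on the way the block slipped in the pads and was eased flat on the bar, then regripped, lifted and set down centred; the cameras show the bystanders unmoved.

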